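# Press the square into a shelf corner and hold it

## Task

A small window shelf is being glued up on the drainer: its loose batten springs inwards and has to be held square while the glue grips. Pick up the braced square, lay it flat on the plywood and press its outside corner firmly into the inside corner between the two battens, until one leg lies flush along the fixed batten and the other has pushed the loose batten out to a right angle and lies flush along it. Finish still holding the square pressed there, without letting go, and leave the glue pot and the kitchen things where they are.

Things in the scene. Friction and masses are not known exactly. Their poses are not given: they have to be found in the camera images.
- square_grip (a point): centre of the square's wooden grip bar, 16 mm above the square's underside. The bar, 12 mm wide and 32 mm high (from the underside up), crosses diagonally between the legs' insides: it runs along (-1, 1, 0), so fingers close on its width along (1, 1, 0). 70 mm is free on its corner side. Axes of the square: x along one leg, y along the other, both away from the outside corner, z up.
- square_heel (a point): outside corner of the square, at its underside, (-76, -76, -16) mm from square_grip, same axes. The square is one rigid piece, 0.2 to 0.4 kg, lying flat on the drainer at the start: two plain aluminium legs at a right angle, each 180 mm long from this corner, 22 mm wide, 16 mm high, and the grip bar.
- corner (a point): inside corner between the battens, at the plywood's top face, 11 mm above the drainer. x runs along the fixed batten's face, y square to it (the loose batten's face when square), z up. The square fits with its outside corner here and its axes parallel to these. The plywood reaches 220 mm from here along +x and +y.
- frame: plywood board, 260 x 260 mm, on a 280 x 280 mm rubber mat, fixed down; origin under its centre, same axes as corner, which lies at (-90, -90, 11) mm. The fixed batten (frame_c2), pine, 260 mm long along x, 40 mm wide, 24 mm high, lies on it along its -y edge; its inner face looks to +y.
- stud_end (a point): free end of the loose batten's inner face, half-way up. The loose batten (stud_c0) is pine, 220 mm long, 40 mm wide, 24 mm high, on the plywood, and swings about the inside corner; its inner face runs from there to this point. y along the batten, away from the corner.
- stud (a joint): angle of the loose batten, rad: 0 is square, a firm stop; positive leans its free end inwards (to +x of corner). A spring draws it to about 0.12; holding it at 0 takes 0.25 N m, some 1.5 N at 180 mm from the corner. It starts at 0.10 to 0.14, its face 18 to 25 mm inwards at 180 mm, so set the square down farther in than that, then press it home.
- tin: open aluminium baking tin, 200 x 130 mm, 60 mm high; origin at the centre of its underside. A bystander.
- beaker: pink plastic beaker, 68 mm across, 100 mm high; origin at the centre of its underside. A bystander.
- spoon: wooden spoon, 260 mm long, lying. A bystander.
- mug: blue ceramic mug, 80 mm across, 90 mm high, handle at its +y; origin at the centre of its underside. A bystander.
- detergent: green bottle, 60 mm across, 200 mm high; origin at the centre of its underside. A bystander.
- gluepot: small jar, 36 mm across, 40 mm high, standing on the plywood near the board's free corner, about 275 mm diagonally from the inside corner; origin at the centre of its underside. A bystander.

How it is judged:
By the outcome, as a careful person would: the job done as asked, in the order asked, and still so for the second after the job is handed in, while the arm keeps its last pose, push and grip.
It also fails if it takes over 48 s, if anything falls off the work surface, if the arm or the gripper's body presses on something with over 40 N, if the wrist force passes 120 N, or if a joint passes its speed limit or range.

## Robot

A 6-joint arm with a two-finger parallel gripper is mounted at the origin on the work surface. World frame = base frame: x ahead of the robot, y to its left, z up, the work surface at z = 0. Lengths are in mm, angles in degrees, forces in N, time in s.
With the tool pointing down it reaches from about 350 to 850 mm from the base axis. Payload 8.1 kg.
Tool frame: the origin (TCP) lies at the centre of the arm's flange, where the gripper is bolted on; the fingertips stand 173 mm ahead of it and the grasp point (between the pads) lies 155 mm ahead of it; z points along the fingers, y is the line along which they close (so a half turn about z gives the same grasp; the last joint's range is limited). The gripper opens to 85 mm and grips with 20 to 120 N. Pads are 22 mm wide; open, the fingers measure 114 mm over their backs; the gripper's body (76 mm by 85 mm) begins 54 mm behind the grasp point. The pads swing forward as they close: fully open they stand 13 mm farther back than shut.
Start: joints at [62.487, 7.471, 85.268, -0, 87.261, -4.893], TCP at [230.754, 553.859, 404.692] pointing down, gripper open.
Joint ranges: [-169.43, 169.43], [-51.17, 129.36], [1.28, 143.12], [-76.62, 256.62], [0, 156.53], [-152.29, 152.29]. Speed limits (degrees/s): [136.94, 136.94, 159.86, 180, 180, 180].

## Interface

Orientations are given as [roll, pitch, yaw] about the fixed x, y, z axes, in that order (R = Rz(yaw) Ry(pitch) Rx(roll)).
In Python, from bench import * gives the robot as it stands.
- The arm moves only by the shell command python3 -m jog 'ROWS' [FORCE]. ROWS is text: rows parted by semicolons, each of 7 numbers parted by spaces: the shift along the tool's x, y, z scaled (see below), then the turn, a rotation vector about the tool's x, y, z scaled (see below), then the closure, from -1 (fully open) to 1 (shut). In form: tx ty tz wx wy wz hand; .... A call has 1 to 5 rows; each row shifts and turns the commanded pose from where the row before left it, along the tool's axes as they then stand; what a row does not reach is not made up. The controller multiplies each number of a shift by 0.1 m and each number of a turn by 60 degrees. A row lasts 1/8 s, in which the tool goes at most 62.5 mm and 10.7 degrees, less where a joint would pass 70% of its speed; a pose out of reach is approached as far as the arm can. A call with a number of a shift or a turn outside -1 to 1 is refused whole. A call with a gripper value outside its range is refused whole. The fingers move at their own pace and stop on an object; FORCE is the grip in N (left out, the last holds). Time passes only in rows, so rows that do not move let the fingers close. It gives the time, the measured TCP pose, the force, the opening and the grip force at its end, in the units of the state.
- sense(): the state, without advancing time (a new reading comes with each control period).
- snapshot(name): name is "scene" or "side" or "wrist"; returns a dict with "img" (400x640x3 uint8, red, green, blue), "fx", "fy", "cx", "cy" (pixels), "dist" ([k1, k2, p1, p2, k3] as OpenCV has them; the pictures are not rectified), "extrinsics" (4x4, takes a point from camera to world coordinates). Camera axes: x right, y down, z forward; pixel columns grow to the right and rows downward; lengths in mm; the calibration is good to about 2 mm. A picture is of the moment at which its call begins. There is no depth.
- hand_in(): hands the job in; it is judged then, once.
The state is a dict: "time": time; "joint_pos": joint angles; "qd": joint speeds; "joint_efforts": joint torques, N m; "tool_pos": TCP position; "tcp_rot": TCP orientation; "ft_force": force on the tool from outside, world axes, zero at the start; "wrist_torque": the same for the moment, N m; "finger_gap": finger opening in mm; "grip_force": force on a finger pad.
Only numpy, scipy, OpenCV 4.12 (cv2) and the standard library are available. Lean on these libraries where they do the work, as an engineer would, in place of code of your own. Each camera call takes 0.05 s, during which the arm holds its last target. There are 200 camera calls.

## Working session

There is one attempt and no reset: what is moved stays moved. The work goes in short steps, Python scripts to look and compute and a shell command to move; the robot and the scene stay as the last step left them, time stands still between calls to the robot, and variables do not carry over. Pictures are saved under pics/ and viewed, at most 10 in all, crops included, and the job is handed in when it is done.

```bash
mkdir -p pics; ls; python3 - <<'E'
from bench import *
import cv2,pickle
for n in ["scene","side"]:
    s=snapshot(n); cv2.imwrite(f"pics/{n}0.png",s["img"][:,:,::-1]); pickle.dump(s,open(f"{n}0.pkl","wb"))
    print(n,s["fx"],s["extrinsics"].__array__().round(3).tolist() if hasattr(s["extrinsics"],'__array__') else s["extrinsics"],s["dist"])
print(sense())
E
```

```text
pics
scene 433.44797563273244 [[0.159, 0.649, -0.744, 1684.669], [0.987, -0.096, 0.127, -203.805], [0.011, -0.755, -0.656, 1028.901], [0.0, 0.0, 0.0, 1.0]] [0.03166332 0.         0.         0.         0.        ]
side 392.8952298499768 [[0.968, -0.144, 0.203, 306.334], [-0.249, -0.594, 0.765, -952.859], [0.01, -0.791, -0.612, 811.229], [0.0, 0.0, 0.0, 1.0]] [-0.04563024  0.          0.          0.          0.        ]
{'time': 0.1, 'joint_pos': array([ 6.24868887e+01,  7.51053202e+00,  8.53227132e+01, -1.10388522e-03,
        8.72621246e+01, -4.89315292e+00]), 'qd': array([ 0.05582703, -0.15886942, -0.09639164, -0.03049921, -0.05054753,
        0.07854256]), 'joint_efforts': array([ 1.51148568e-03, -5.70949173e+01, -5.01944375e+01, -7.24331426e-05,
        8.02364491e-03,  9.64017568e-05]), 'tool_pos': array([230.65810747, 553.6688028 , 403.75482149]), 'tcp_rot': array([-1.79904884e+02, -7.03631987e-03,  1.57380089e+02]), 'ft_force': array([ 0.32433609, -0.62661654,  0.64086122]), 'wrist_torque': array([-0.02325915, -0.02065503, -0.03177332]), 'grip_force': 0.0, 'finger_gap': 85.25619071106487}
```

View pics/scene0.png

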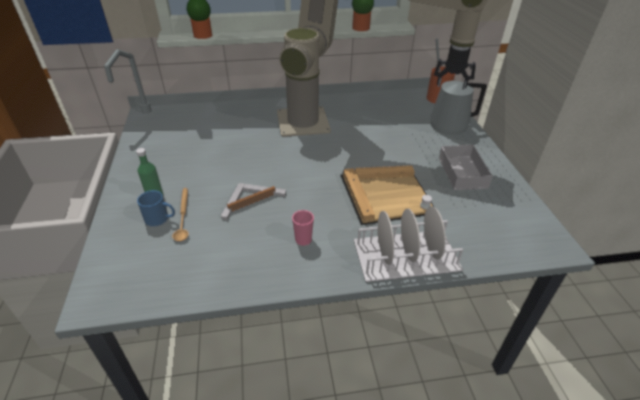

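View pics/side0.png

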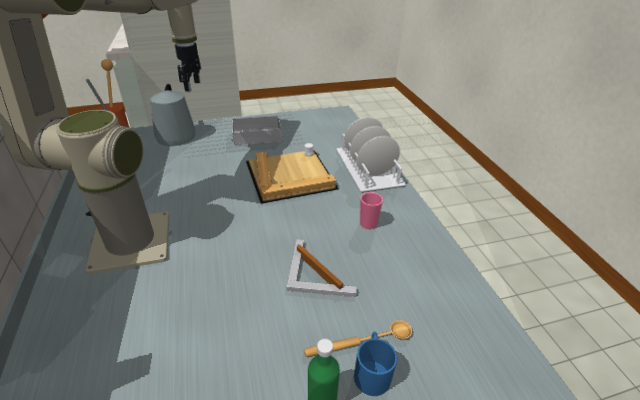

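```bash
cat > h.py <<'E'
import numpy as np,cv2,pickle
def K(s): return np.array([[s["fx"],0,s["cx"]],[0,s["fy"],s["cy"]],[0,0,1.]])
def ray(s,px,z):
    p=cv2.undistortPoints(np.array(px,float).reshape(-1,1,2),K(s),np.array(s["dist"],float)).reshape(-1,2)
    E=np.array(s["extrinsics"]); z=np.broadcast_to(z,len(p))
    d=np.c_[p,np.ones(len(p))]@E[:3,:3].T; o=E[:3,3]
    return o+d*((z-o[2])/d[:,2])[:,None]
def proj(s,P):
    E=np.linalg.inv(np.array(s["extrinsics"])); r,_=cv2.Rodrigues(E[:3,:3])
    return cv2.projectPoints(np.array(P,float).reshape(-1,1,3),r,E[:3,3],K(s),np.array(s["dist"],float))[0].reshape(-1,2)
E
python3 - <<'E'
import pickle,cv2,numpy as np
a=pickle.load(open("scene0.pkl","rb"))["img"];b=pickle.load(open("side0.pkl","rb"))["img"]
def c(i,x,y,w=100,h=75): return cv2.resize(i[y:y+h,x:x+w],(400,300),interpolation=cv2.INTER_CUBIC)
o=np.vstack([np.hstack([c(a,340,155),c(a,205,160)]),np.hstack([c(b,242,137),c(b,270,230)])])
cv2.imwrite("pics/crop.png",o[:,:,::-1])
E
```

```text
(no output)
```

View pics/crop.png

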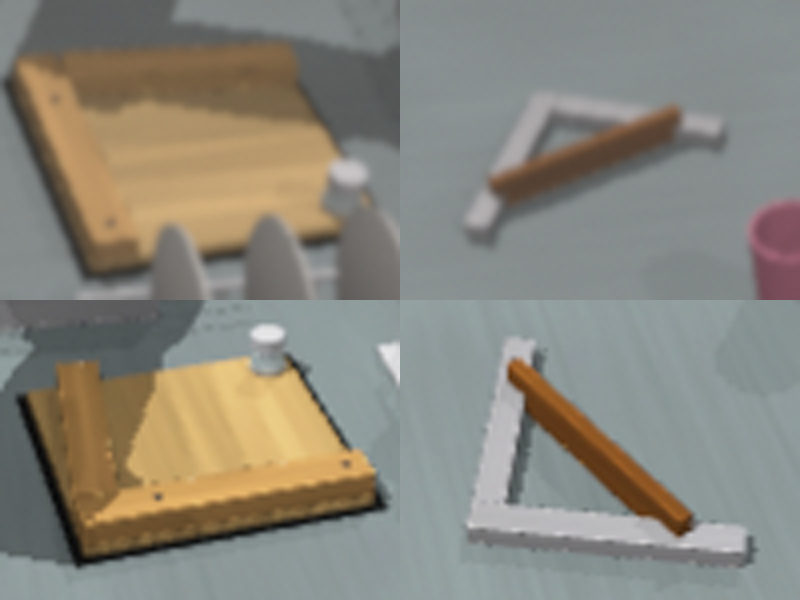

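```bash
cat > fit.py <<'E'
from h import *
from scipy.optimize import least_squares
A=pickle.load(open("scene0.pkl","rb"));B=pickle.load(open("side0.pkl","rb"))
cA=lambda x,y:(340+x/4,155+y/4); cAs=lambda x,y:(205+(x-400)/4,160+y/4)
cB=lambda x,y:(242+x/4,137+(y-300)/4); cBs=lambda x,y:(270+(x-400)/4,230+(y-300)/4)
fr=[(A,cA(8,85),(-140,-140,2)),(A,cA(92,275),(140,-140,2)),(A,cA(18,66),(-130,-130,35)),(A,cA(95,243),(130,-130,35)),(A,cA(135,238),(130,-90,35)),
(B,cB(20,397),(-140,140,2)),(B,cB(80,563),(-140,-140,2)),(B,cB(383,503),(140,-140,2)),(B,cB(83,533),(-130,-130,35)),(B,cB(375,475),(130,-130,35)),(B,cB(360,453),(130,-90,35))]
sq=[(A,cAs(540,93),(0,0,16)),(A,cAs(722,118),(0,180,16)),(A,cAs(464,222),(180,0,16)),
(B,cBs(470,524),(0,0,16)),(B,cBs(745,543),(180,0,16)),(B,cBs(745,527),(180,22,16)),(B,cBs(508,340),(0,180,16)),(B,cBs(535,342),(22,180,16)),(B,cBs(510,505),(22,22,16))]
def fit(ob,x0):
    def T(v,p): c,s=np.cos(v[2]),np.sin(v[2]); return np.array([v[0]+c*p[0]-s*p[1],v[1]+s*p[0]+c*p[1],p[2]])
    f=lambda v:np.concatenate([proj(o[0],[T(v,o[2])])[0]-o[1] for o in ob])
    r=least_squares(f,x0,x_scale=[100,100,.1],loss='soft_l1'); print(r.x[:2].round(1),np.rad2deg(r.x[2]).round(2)); print(f(r.x).reshape(-1,2).round(1).tolist()); return r.x,T
v,T=fit(fr,[600,200,0]); print("corner",T(v,(-90,-90,11)))
print("stud top end inner/outer side", ray(B,[cB(102,365),cB(60,365)],35).round(0).tolist(), "square->",T(v,(-90,130,35)))
g,T=fit(sq,[550,-150,0]); print("grip",T(g,(76,76,16)))
E
python3 fit.py
```

```text
[539.6 240.5] 3.26
[[-2.2, -1.6], [-2.3, 1.5], [-1.1, -2.5], [-0.3, -0.1], [1.2, -0.5], [-0.5, -1.5], [-0.7, -0.7], [1.7, 0.1], [0.2, -3.3], [0.5, -1.7], [0.3, -2.3]]
corner [454.83194807 145.54286267  11.        ]
stud top end inner/outer side [[472.0, 347.0, 35.0], [433.0, 356.0, 35.0]] square-> [442.32150233 365.18686725  35.        ]
[ 417.7 -292.1] -20.42
[[-2.1, -0.5], [-0.2, -0.2], [-1.1, 0.3], [-0.4, 0.0], [0.6, 1.4], [0.7, -1.2], [-0.5, -1.4], [0.2, -1.3], [-0.8, -1.0]]
grip [ 515.47496771 -247.37213544   16.        ]
```

```bash
python3 -m jog '0 0 0 0 0 0.178 -1;0 0 0 0 0 0.178 -1;0 0 0 0 0 0.178 -1;0 0 0 0 0 0.178 -1;-0.6 -0.05 0 0 0 0 -1' 40
python3 -m jog '-0.6 -0.05 0 0 0 0 -1;-0.6 -0.05 0 0 0 0 -1;-0.6 -0.05 0 0 0 0 -1;-0.6 -0.05 0 0 0 0 -1;-0.6 -0.05 0 0 0 0 -1'
python3 -m jog '-0.6 -0.05 0 0 0 0 -1;-0.6 -0.05 0 0 0 0 -1;-0.6 -0.05 0 0 0 0 -1;-0.6 -0.05 0 0 0 0 -1;-0.6 -0.05 0 0 0 0 -1'
python3 -m jog '-0.4 -0.05 0 0 0 0 -1;0 0 0 0 0 0 -1;0 0 0 0 0 0 -1'
python3 - <<'E'
from bench import *
import cv2,pickle
s=snapshot("wrist"); cv2.imwrite("pics/w1.png",s["img"][:,:,::-1]); pickle.dump(s,open("w1.pkl","wb"));print(sense()["tool_pos"],sense()["tcp_rot"],sense()["joint_pos"])
E
```

```text
time: 0.72
tool_pos: [250.5, 498.3, 402.7]
tcp_rot: [-179.9, 0.1, 114.6]
ft_force: [1.2, -0.8, 0.6]
finger_gap: 85.5
grip_force: 0.0
time: 1.35
tool_pos: [353.8, 212.4, 404.4]
tcp_rot: [180.0, 0.0, 114.7]
ft_force: [1.1, -0.6, 0.6]
finger_gap: 85.5
grip_force: 0.0
time: 1.98
tool_pos: [456.3, -71.0, 404.5]
tcp_rot: [180.0, -0.0, 114.6]
ft_force: [0.7, 0.6, -0.0]
finger_gap: 85.7
grip_force: 0.0
time: 2.35
tool_pos: [468.1, -107.1, 404.2]
tcp_rot: [-180.0, -0.1, 114.6]
ft_force: [0.1, 0.3, -1.2]
finger_gap: 85.1
grip_force: 0.0
[ 468.06845254 -106.66243341  404.3640236 ] [-1.79978861e+02 -4.79988690e-02  1.14685639e+02] [-1.89676369e+01 -1.13971233e+01  1.03738603e+02  2.01523728e-02
  8.77069490e+01 -4.36540994e+01]
```

View pics/w1.png

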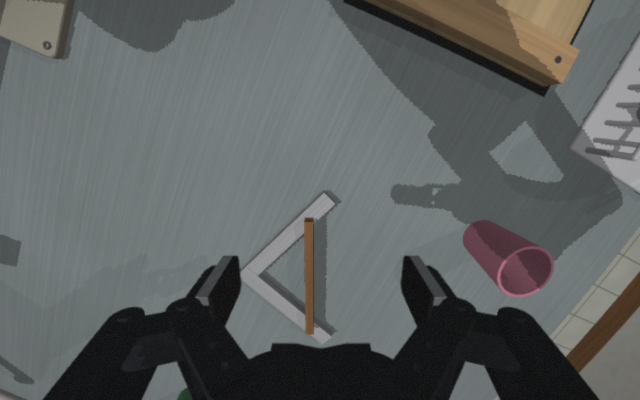

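```bash
python3 - <<'E'
from h import *
s=pickle.load(open("w1.pkl","rb"))
P=ray(s,[(309,219),(309.5,333),(240,271),(325,192),(336,201),(259,277)],[32,32,16,16,16,16]);print(P.round(1))
d=P[0]-P[1];print(np.linalg.norm(d),np.degrees(np.arctan2(d[1],d[0])),(P[0]+P[1])[:2]/2, np.linalg.norm(P[3]-P[2]),np.degrees(np.arctan2(*(P[3]-P[2])[[1,0]])))
E
```

```text
[[ 477.  -162.7   32. ]
 [ 552.7 -331.7   32. ]
 [ 420.3 -285.    16. ]
 [ 482.6 -125.    16. ]
 [ 501.2 -130.1   16. ]
 [ 449.1 -282.7   16. ]]
185.1858990993336 114.1249354323285 [ 514.82325225 -247.22263912] 171.7808222014972 68.72415773895642
```

```bash
python3 -m jog '-0.49 -0.053 0 0 0 0 -1;-0.49 -0.053 0 0 0 0 -1;-0.49 -0.053 0 0 0 0 -1;0 0 0.5 0 0 0 -1;0 0 0.5 0 0 0 -1'
python3 -m jog '0 0 0.5 0 0 0 -1;0 0 0 0 0 0 -1;0 0 0 0 0 0 -1'
python3 - <<'E'
from bench import *
import cv2,pickle
s=snapshot("wrist"); cv2.imwrite("pics/w2.png",s["img"][:,:,::-1]); pickle.dump(s,open("w2.pkl","wb"));print(sense()["tool_pos"],sense()["tcp_rot"])
E
```

```text
time: 3.02
tool_pos: [515.7, -246.9, 304.3]
tcp_rot: [179.9, 0.1, 114.7]
ft_force: [0.9, -0.1, 0.6]
finger_gap: 85.5
grip_force: 0.0
time: 3.4
tool_pos: [516.0, -247.1, 256.9]
tcp_rot: [179.9, 0.1, 114.7]
ft_force: [0.5, 0.1, 0.6]
finger_gap: 85.5
grip_force: 0.0
[ 516.4398257  -247.57349204  257.85716949] [179.85825029   0.20222933 114.71509238]
```

View pics/w2.png

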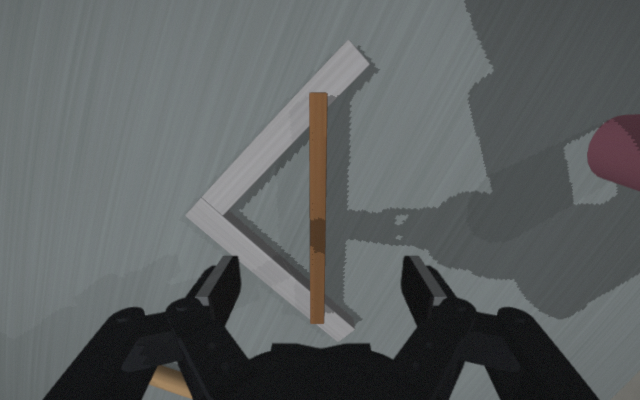

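The square sits with heel at (188,215), bar from (318,93) to (317,323), centred between the fingers and parallel to the pads. Descend and grip.

```bash
python3 -m jog '0 0 0.4 0 0 0 -1;0 0 0.39 0 0 0 -1;0 0 0 0 0 0 -1;0 0 0 0 0 0 1;0 0 0 0 0 0 1' 60
python3 -m jog '0 0 0 0 0 0 1;0 0 0 0 0 0 1;0 0 0 0 0 0 1;0 0 0 0 0 0 1;0 0 0 0 0 0 1'
```

```text
time: 4.08
tool_pos: [516.5, -248.3, 178.8]
tcp_rot: [179.8, 0.2, 114.7]
ft_force: [1.4, 0.3, -0.5]
finger_gap: 51.5
grip_force: 0.0
time: 4.7
tool_pos: [515.6, -247.8, 176.6]
tcp_rot: [180.0, 0.1, 114.7]
ft_force: [-0.9, 0.3, 5.9]
finger_gap: 11.1
grip_force: 59.6
```

```bash
python3 -m jog '0 0 -0.3 0 0 0 1;0 0 -0.4 0 0 0 1;0 0 -0.4 0 0 0 1;0 0 -0.4 0 0 0 1;0.2 0.12 0 0 0 0 1'
python3 -m jog '0.477 0.281 0 0 0 0 1;0.477 0.281 0 0 0 0 1;0.477 0.281 0 0 0 0 1;0.477 0.281 0 0 0 0 1;0.477 0.281 0 0 0 0 1'
python3 -m jog '0.477 0.281 0 0 0 0 1;0.477 0.281 0 0 0 0 1;0.477 0.281 0 0 0 0 1;0.277 0.161 0 0 0 0 1;0 0 0 0 0 -0.133 1'
python3 -m jog '0 0 0 0 0 -0.133 1;0 0 0 0 0 -0.133 1;0 0 0 0 0 0 1;0 0 0 0 0 0 1'
python3 - <<'E'
from bench import *
import cv2,pickle
s=snapshot("wrist"); cv2.imwrite("pics/w3.png",s["img"][:,:,::-1]); pickle.dump((s,sense()),open("w3.pkl","wb"));print(sense()["tool_pos"],sense()["tcp_rot"],sense()["ft_force"])
E
```

```text
time: 5.32
tool_pos: [518.7, -225.8, 330.0]
tcp_rot: [179.8, 0.3, 114.6]
ft_force: [1.3, 0.9, -2.9]
finger_gap: 11.2
grip_force: 58.8
time: 5.95
tool_pos: [545.5, 52.7, 325.2]
tcp_rot: [-180.0, -0.0, 114.7]
ft_force: [1.1, -0.1, -2.0]
finger_gap: 11.6
grip_force: 58.8
time: 6.58
tool_pos: [565.2, 250.7, 324.7]
tcp_rot: [-179.9, -0.1, 123.0]
ft_force: [-0.4, -0.4, -2.5]
finger_gap: 10.9
grip_force: 59.0
time: 7.08
tool_pos: [565.8, 248.0, 325.3]
tcp_rot: [-180.0, -0.0, 138.4]
ft_force: [-0.9, -0.1, -3.0]
finger_gap: 11.1
grip_force: 59.0
[565.79422225 248.015414   325.40254876] [-1.79972969e+02 -1.63837494e-02  1.38447792e+02] [-0.23265649  0.75145726 -2.18617252]
```

View pics/w3.png

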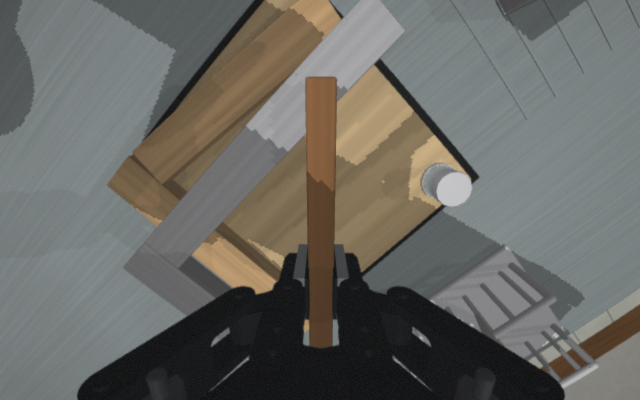

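```bash
cat > fit2.py <<'E'
from fit import *
s,st=pickle.load(open("w3.pkl","rb"))
zb=st["tool_pos"][2]-176.6
P=ray(s,[(123,267),(377,0),(404,30),(320,77),(320,346)],[zb+16]*3+[zb+32]*2);print(P.round(1))
d=P[1]-P[0];print("leg",np.linalg.norm(d),np.degrees(np.arctan2(d[1],d[0]))-90,"barlen",np.linalg.norm(P[4]-P[3]),"ctr",(P[3]+P[4])/2)
print("frame only wrist:",ray(s,[(108,184),(133,155),(478,178)],[35,35,2]).round(1).tolist())
print([T(v,p).round(1).tolist() for p in [(-130,-130,35),(-130,-90,35),(140,140,2)]])
v2,_=fit(fr+[(s,(108,184),(-130,-130,35)),(s,(133,155),(-130,-90,35)),(s,(478,178),(140,140,2))]*2,v);print(T(v2,(-90,-90,11)))
E
python3 fit2.py | tail -n +9
```

```text
[489.8 344.7 164.8]
 [505.7 346.2 164.8]
 [498.  306.8 180.8]
 [593.  222.5 180.8]]
leg 178.0307038532392 1.8067503606760198 barlen 127.0850634813027 ctr [545.50069884 264.67816879 180.80254876]
frame only wrist: [[417.4, 100.3, 35.0], [417.3, 142.4, 35.0], [669.1, 382.1, 2.0]]
[[417.2, 103.3, 35.0], [414.9, 143.3, 35.0], [671.4, 388.2, 2.0]]
[540.1 237.6] 3.22
[[-2.9, -1.5], [-3.2, 1.6], [-1.8, -2.3], [-1.2, 0.1], [0.3, -0.4], [-0.3, -1.1], [-0.5, -0.2], [2.1, 0.6], [0.4, -2.8], [0.9, -1.2], [0.7, -1.8], [0.2, 0.1], [-2.8, -0.1], [3.8, 0.1], [0.2, 0.1], [-2.8, -0.1], [3.8, 0.1]]
[455.29433303 142.64491121  11.        ]
```

```bash
python3 -m jog '-0.075 0.066 0.3 0 0 0 1;0 0 0.4 0 0 0 1;0 0 0.4 0 0 0 1;0 0 0.1 0 0 0 1;0 0 0 0 0 0 1' 80
python3 -m jog '0 0 0.04 0 0 0 1;0 0 0.04 0 0 0 1;0 0 0.04 0 0 0 1;0 0 0 0 0 0 1'
python3 - <<'E'
from bench import *
import cv2,pickle,numpy as np
s=snapshot("side");w=snapshot("wrist");pickle.dump((s,w,sense()),open("4.pkl","wb"))
c=cv2.resize(s["img"][120:220,230:350],(600,500),interpolation=cv2.INTER_CUBIC)
cv2.imwrite("pics/s4.png",c[:,:,::-1]);cv2.imwrite("pics/w4.png",w["img"][:,:,::-1])
print(sense()["tool_pos"],sense()["tcp_rot"],sense()["ft_force"],sense()["wrist_torque"])
E
```

```text
time: 7.75
tool_pos: [575.8, 248.0, 205.7]
tcp_rot: [-180.0, -0.0, 138.6]
ft_force: [0.7, 0.5, -2.0]
finger_gap: 10.8
grip_force: 81.8
time: 8.25
tool_pos: [575.7, 248.0, 193.4]
tcp_rot: [-180.0, -0.0, 138.6]
ft_force: [-1.1, -0.0, -2.1]
finger_gap: 10.6
grip_force: 81.9
[575.84451167 248.07616075 193.68538996] [-1.79992197e+02 -3.07381451e-03  1.38599270e+02] [-0.51172144 -0.3231463  -2.31428456] [ 0.00113379 -0.02486961 -0.00956516]
```

View pics/w4.png

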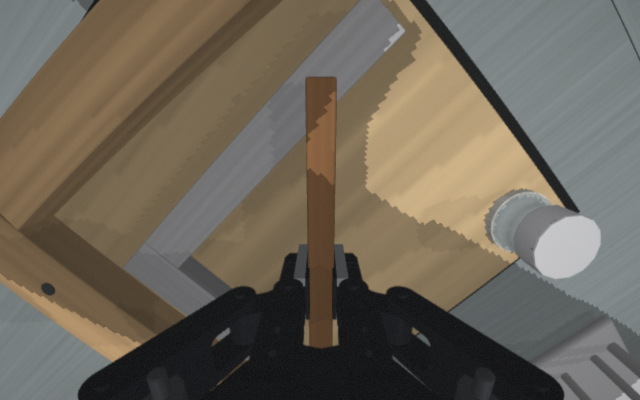

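Square is above the plywood, clear of both battens: heel (127,265), base corner near (54,213), top corner near (17,228).

```bash
python3 - <<'E'
from h import *
s,w,st=pickle.load(open("4.pkl","rb"))
print(ray(w,[(54,213),(17,228),(127,265),(365,0)],[11,35,33,33]).round(1))
P=ray(w,[(54,213),(130,268-0),],[11,11]);
# loose batten top inner edge, bottom inner edge lines
Q=ray(w,[(17,228),(275,0),(54,213),(285,0)],[35,35,11,11]);
for a,b in((0,1),(2,3)):
    d=Q[b]-Q[a];print(np.degrees(np.arctan2(d[1],d[0]))-90)
E
```

```text
[[452.7 140.9  11. ]
 [453.1 141.6  35. ]
 [506.5 169.3  33. ]
 [496.4 340.9  33. ]]
-6.656007481994365
-4.859089362759633
```

```bash
python3 -m jog '0 0 0.025 0 0 0 1;0 0 0.02 0 0 0 1;0 0 0.01 0 0 0 1;0 0 0 0 0 0 1'
```

```text
time: 8.85
tool_pos: [575.8, 248.0, 188.0]
tcp_rot: [-180.0, -0.0, 138.6]
ft_force: [-0.1, -0.4, -1.7]
finger_gap: 10.5
grip_force: 81.9
```

```bash
python3 -m jog '0 0 0.01 0 0 0 1;0 0 0.01 0 0 0 1;0 0 0 0 0 0 1'; python3 -m jog '0 0 0.01 0 0 0 1;0 0 0 0 0 0 1'
```

```text
time: 9.22
tool_pos: [576.2, 248.2, 187.7]
tcp_rot: [180.0, 0.0, 138.6]
ft_force: [-4.8, -2.3, 8.1]
finger_gap: 10.8
grip_force: 83.7
time: 9.48
tool_pos: [576.3, 248.3, 187.7]
tcp_rot: [179.9, 0.0, 138.6]
ft_force: [-8.4, -3.1, 15.6]
finger_gap: 10.4
grip_force: 84.8
```

```bash
python3 -m jog '0 0 -0.01 0 0 0 1;-0.066 -0.075 0 0 0 0 1;-0.066 -0.075 0 0 0 0 1;0 0 0 0 0 0 1'; python3 -m jog '-0.02 -0.022 0 0 0 0 1;-0.02 -0.022 0 0 0 0 1;0 0 0 0 0 0 1'
python3 -c "
from bench import *
s=sense();print(s['tool_pos'],s['tcp_rot'],s['ft_force'],s['wrist_torque'])"
```

```text
time: 9.98
tool_pos: [576.8, 227.4, 187.6]
tcp_rot: [179.9, 0.1, 138.6]
ft_force: [-0.9, -1.8, 6.8]
finger_gap: 10.7
grip_force: 83.6
time: 10.35
tool_pos: [576.6, 224.8, 188.0]
tcp_rot: [179.6, -0.1, 138.6]
ft_force: [0.2, 18.5, 2.5]
finger_gap: 10.6
grip_force: 82.8
[576.64399908 224.78775077 187.95672354] [ 1.79578225e+02 -7.81514118e-02  1.38628535e+02] [ 0.24623111 18.51336689  2.51473277] [ 2.62317881  0.1404464  -0.11597593]
```

```bash
python3 -m jog '0.085 -0.084 0.003 0 0 0 1;0.085 -0.084 0 0 0 0 1;0.085 -0.084 0 0 0 0 1;0 0 0 0 0 0 1';python3 -c "
from bench import *
s=sense();print(s['tool_pos'],s['tcp_rot'],s['ft_force'],s['wrist_torque'])"; python3 -m jog '0.04 -0.04 0 0 0 0 1;0.04 -0.04 0 0 0 0 1;0 0 0 0 0 0 1'
python3 -c "
from bench import *
s=sense();print(s['tool_pos'],s['tcp_rot'],s['ft_force'],s['wrist_torque'])"
```

```text
time: 10.85
tool_pos: [541.1, 222.7, 188.2]
tcp_rot: [179.5, 0.0, 138.6]
ft_force: [0.8, 17.7, 2.4]
finger_gap: 10.4
grip_force: 83.0
[541.11030424 222.66074587 188.15322781] [1.79503921e+02 1.35080236e-02 1.38637192e+02] [ 0.8348634  17.68357623  2.43536099] [ 2.48386688 -0.27687776 -0.0968911 ]
time: 11.22
tool_pos: [530.7, 222.0, 188.5]
tcp_rot: [179.4, 0.1, 138.6]
ft_force: [6.1, 17.8, 1.2]
finger_gap: 10.9
grip_force: 82.7
[530.71461295 221.96161597 188.50260049] [1.79406677e+02 8.04417563e-02 1.38622503e+02] [ 6.10470274 17.75250488  1.23633111] [ 2.69995079 -0.91295385 -0.07643099]
```

```bash
python3 -m jog '0.02 -0.02 0.01 0 0 0 1;0.02 -0.02 0.005 0 0 0 1;0 0 0 0 0 0 1';python3 -c "
from bench import *
s=sense();print(s['tool_pos'],s['tcp_rot'],s['ft_force'],s['wrist_torque'])"; python3 -m jog '0.015 -0.015 0 0 0 0 1;0.015 -0.015 0 0 0 0 1;0 0 0 0 0 0 1'
python3 -c "
from bench import *
s=sense();print(s['tool_pos'],s['tcp_rot'],s['ft_force'],s['wrist_torque'])"
```

```text
time: 11.6
tool_pos: [526.4, 221.7, 188.3]
tcp_rot: [179.3, 0.2, 138.6]
ft_force: [10.3, 16.9, 4.9]
finger_gap: 10.7
grip_force: 83.1
[526.37686149 221.6683591  188.27416206] [179.25539833   0.20936499 138.61462301] [10.26598054 16.8972739   4.94484433] [ 2.43896368 -1.23775675  0.03136474]
time: 11.98
tool_pos: [522.2, 221.4, 188.3]
tcp_rot: [179.2, 0.2, 138.6]
ft_force: [9.7, 18.0, 4.9]
finger_gap: 10.6
grip_force: 83.2
[522.22497478 221.41145819 188.33648903] [179.24547818   0.21052431 138.60948426] [ 9.74315738 17.98521556  4.87164374] [ 2.38929688 -1.23468409 -0.01310689]
```

```bash
python3 -m jog '0.015 -0.015 0 0 0 0 1;0.015 -0.015 0 0 0 0 1;0 0 0 0 0 0 1'
python3 -m jog '0.015 -0.015 0 0 0 0 1;0.01 -0.01 0 0 0 0 1;0 0 0 0 0 0 1'
python3 -c "
from bench import *
import cv2,pickle
s=sense();print(s['tool_pos'],s['tcp_rot'],s['ft_force'],s['wrist_torque'])
w=snapshot('wrist');cv2.imwrite('pics/w5.png',w['img'][:,:,::-1]);pickle.dump(w,open('w5.pkl','wb'))"
```

```text
time: 12.35
tool_pos: [520.5, 221.2, 189.4]
tcp_rot: [178.9, 0.5, 138.6]
ft_force: [24.2, 18.7, -5.3]
finger_gap: 10.6
grip_force: 81.8
time: 12.72
tool_pos: [519.2, 221.0, 190.6]
tcp_rot: [178.6, 0.8, 138.6]
ft_force: [36.5, 19.3, -11.3]
finger_gap: 10.5
grip_force: 81.0
[519.1525306  220.99037439 190.62533449] [178.57469577   0.75601721 138.567554  ] [ 36.46906895  19.29919651 -11.28299848] [ 2.74923418 -6.29583352 -0.02529734]
```

View pics/w5.png

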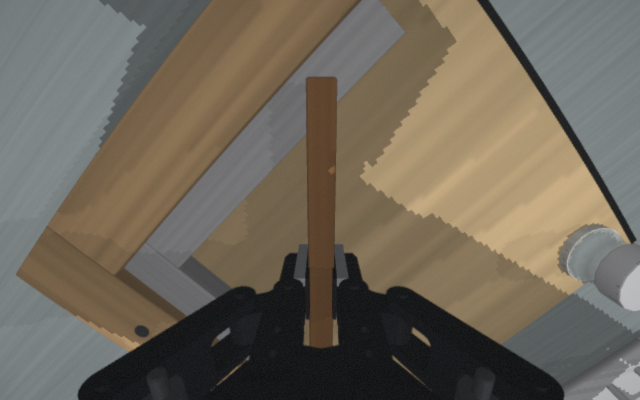

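The square is seated: its y leg lies along the loose batten from (150,245) to (362,0). The tool leans 1.6° under an excess push, though, so I'll ease it and restore the down press.

```bash
cat > st.py <<'E'
from bench import *
from scipy.spatial.transform import Rotation as R
s=sense();print(s['tool_pos'].round(1),s['tcp_rot'].round(2),s['ft_force'].round(1),s['wrist_torque'].round(2))
a=R.from_euler('xyz',s['tcp_rot'],degrees=True);b=R.from_euler('xyz',[180,0,s['tcp_rot'][2]],degrees=True)
print("tilt fix, tool turn units",((a.inv()*b).as_rotvec(degrees=True)/60).round(4))
E
python3 -m jog '-0.01 0.01 0.01 0 0 0 1;-0.01 0.01 0.01 0 0 0 1;0 0 0.01 0 0 0 1;0 0 0 0 0 0 1'; python3 st.py
```

```text
time: 13.28
tool_pos: [520.5, 221.2, 188.4]
tcp_rot: [178.8, 0.5, 138.6]
ft_force: [20.4, 15.7, 11.5]
finger_gap: 11.0
grip_force: 84.5
[520.5 221.2 188.4] [178.84   0.55 138.59] [20.4 15.7 11.5] [ 1.95 -2.43 -0.03]
tilt fix, tool turn units [0.0193 0.0091 0.0001]
```

```bash
python3 -m jog '-0.008 0.016 0 0.01 0.0045 0 1;-0.008 0.016 0 0.01 0.0045 0 1;0 0 0 0 0 0 1;0 0 0 0 0 0 1'; python3 st.py
```

```text
time: 13.78
tool_pos: [523.8, 222.6, 187.7]
tcp_rot: [-180.0, 0.0, 138.6]
ft_force: [22.2, 16.6, 4.5]
finger_gap: 10.6
grip_force: 83.8
[523.8 222.6 187.7] [-179.99    0.    138.59] [22.2 16.6  4.5] [ 2.63 -3.5  -0.01]
tilt fix, tool turn units [-0.0002  0.0001 -0.    ]
```

```bash
python3 -m jog '0 0 0.01 0 0 0 1;0 0 0 0 0 0 1;0 0 0 0 0 0 1'; python3 st.py; python3 - <<'E'
from bench import *
import cv2,numpy as np
s=snapshot("side")["img"][125:215,235:355];w=snapshot("wrist")["img"];a=snapshot("scene")["img"][150:240,330:450]
c=lambda i:cv2.resize(i,(400,300),interpolation=cv2.INTER_CUBIC)
o=np.vstack([np.hstack([c(s),c(a)]),np.hstack([c(w),c(w[200:350,0:200])])])
cv2.imwrite("pics/f6.png",o[:,:,::-1])
E
```

```text
time: 14.15
tool_pos: [523.8, 222.6, 187.6]
tcp_rot: [-180.0, 0.0, 138.6]
ft_force: [16.9, 14.5, 13.2]
finger_gap: 10.9
grip_force: 85.2
[523.8 222.6 187.6] [-179.99    0.    138.59] [16.9 14.5 13.2] [ 2.31 -2.73 -0.03]
tilt fix, tool turn units [-0.0002  0.0001 -0.    ]
```

View pics/f6.png

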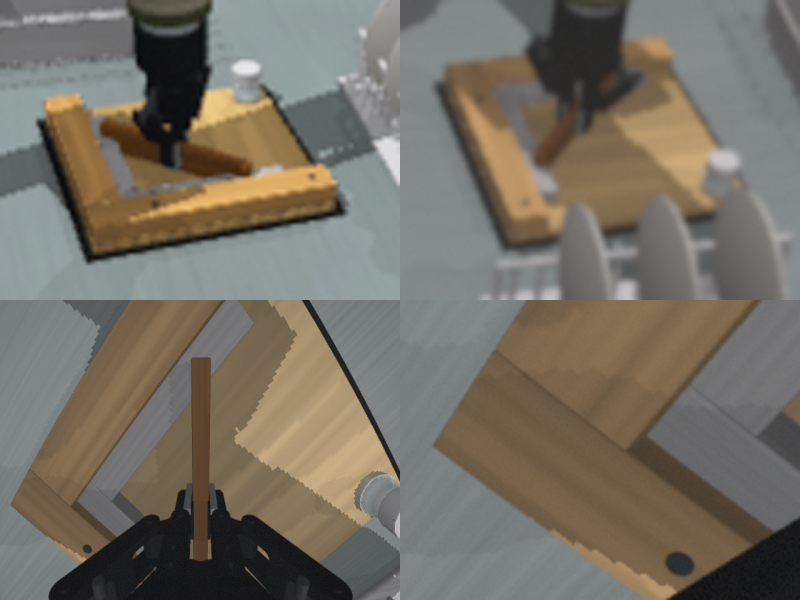

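The final view shows both legs along their battens, the heel in the corner at (80,490), and the pot and other things still in place. The square is level, steady and pressed home, so I'm handing in.

```bash
python3 -c "
from bench import *
print(hand_in())"
```

```text
the job is handed in; nothing more can be done
None
```

The job is handed in at about 14 s of the 48 s: the gripper still holds the square flat on the plywood, pressed into the corner with about 17 N and 15 N sideways and 13 N down, and the last pictures show both legs along their battens; no verdict came back.

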